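# Put the file away and hasp the tool chest

### The job

Lay the loose wooden-handled file in the notched wooden rack in the front half of the tool chest's tray, bedded down in both notches, either way round; set it down, do not drop it. Then lower the lid fully shut without slamming it, and after that swing the hasp leaf down over the staple until it lies home against the front of the chest. Leave the hammer, the wrench and the oil can as they are.

Things in the scene. Friction and masses are not known exactly. Their poses are not given: they have to be found in the camera images.
- chest: grey steel tool chest, fixed on the trolley top, 180 mm deep (x), 320 long (y), body 110 high, 145 with lid shut, walls 4. Origin: centre of its underside; x from the hasp front to the hinge back, z up; front to the robot's left, within 30 degrees. A low divider (top 90 mm up, at x = +12) splits the tray lengthwise: the rear half is full of sockets and punches, the front half holds the file rack
- rack (a point): middle of the file rack, on its notches' axis at notch floor height, 63 mm above the chest's underside, 40 mm frontward of the chest's middle; axes as the chest's. Two wooden cross-pieces 18 mm thick, 75 mm either way along the chest's y, each with a square notch 34 mm wide, 13 deep, open on top; the file lies in both, along y. Between them 132 mm is free, the tray floor 8 mm lower, 97 mm wide
- staple (a point): outermost point of the staple, a U of 6 mm round steel bar standing upright on the chest's front face, 18 mm out from the face and 80 mm above the chest's underside; it measures 18 mm from top to bottom
- lid_hinge (a point): middle of the lid's hinge line, at the back upper edge of the chest's body, 110 mm up; the line runs along the chest's y
- chest_lid (a joint): lid angle (rad): 0 fully shut, grows as it opens up and back, stop at 1.9; starts about upright. Stiff hinge: the lid stays at any angle; 1 to 7 N near its front edge move it. It is a shallow pan 184 x 324 mm, 35 deep, its lower rim level with the hinge line when shut, its top plain sheet but for a flat wire carrying bail (8 mm high, within 60 mm of the middle along the length)
- lid_edge (a point): middle of the lid's upper front edge, 182 mm from the hinge line and 35 mm above it when shut; moves with the lid
- hasp (a joint): angle of the hasp leaf relative to the lid (rad): 0 hangs straight down, flat against the chest's front with the staple out through its slot (lid shut); 1.57 sticks straight out to the front; 2.6 stop, folded up. The hinge is stiff: the leaf stays where it is left and is moved by 1 to 3 N. Starts swung well open
- hasp_pivot (a point): middle of the hasp's hinge pin, in the middle of the lid's front skirt, 17 mm above the lid's lower rim and 6 mm out from the chest's front face; moves with the lid. The pin runs along the chest's y
- hasp_tip (a point): middle of the free end of the hasp leaf, 68 mm from the pin. The leaf is a steel plate 44 mm wide and 3 thick, whole from the pin to 36 mm, with a slot 10 mm wide from 36 to 60 mm. Shut, the staple fills the slot from 38 to 56 mm below the pin, so the place to press the leaf home is above the staple
- file: flat steel file with a round wooden handle, 245 mm long, 0.12 to 0.24 kg, lying on the trolley top. Origin at half length, 13 mm below its axis; x from handle to tip, z up. Handle 95 mm long, 26 thick at most, x = -122 to -27 mm, then a brass ferrule and a blade 22 x 5 mm up to x = +122. It lies blade tip down by some 0.05 rad, the handle being thicker; in the rack too
- file_grip (a point): point on the file's axis in the front part of the handle, 45 mm towards the handle from half length; the handle is 23 to 25 mm thick here and can be gripped across from above
- file_mid (a point): point on the file's axis at half its length
- hammer: bystander: hammer lying on the trolley top, must not be moved
- wrench: bystander: open-ended wrench lying on the trolley top, must not be moved
- oil_can: bystander: green can 56 mm across and 120 mm tall, must not be moved
Things that resemble listed ones, but are neither listed nor needed, are in the scene too. Leave any red look-alike of the file alone.

How it is judged:
By the outcome, as a careful person would: the job done as asked, in the order asked, and still so for the second after the job is handed in, with the robot touching nothing.
It also fails if it takes over 72 s, if anything falls off the work surface, if the arm or the gripper's body presses on something with over 40 N, if the wrist force passes 120 N, or if a joint passes its speed limit or range.

### The arm

A 6-joint arm with a two-finger parallel gripper is mounted at the origin on the work surface. World frame = base frame: x ahead of the robot, y to its left, z up, the work surface at z = 0. Lengths are in m, angles in rad, forces in N, time in s.
With the tool pointing down it reaches from about 0.25 to 0.775 m from the base axis. Payload 4 kg.
Tool frame: the origin (TCP) lies midway between the tips of the shut fingers; the grasp point (between the pads) lies 19 mm behind it (grip_point_offset is the distance from the TCP to the grasp point, in m); z points along the fingers, y is the line along which they close (so a half turn about z gives the same grasp; the last joint's range is limited). The gripper opens to 94 mm and grips with 3 to 60 N. Pads are 16 mm wide; open, the fingers measure 119 mm over their backs; the gripper's body (75 mm by 177 mm) begins 78 mm behind the grasp point.
Start: joints at [-1.355, 0.087, 1.371, -0, 1.684, -0.103], TCP at [0.172, -0.522, 0.206] pointing down, gripper open.
Joint ranges: [-3.1, 3.1], [-0.76, 2.03], [0.27, 2.55], [-1.08, 4.22], [0.17, 2.65], [-2.57, 2.57]. Speed limits (rad/s): [2.79, 2.79, 3.14, 3.14, 3.14, 3.14].

### API

Orientations are given as [roll, pitch, yaw] about the fixed x, y, z axes, in that order (R = Rz(yaw) Ry(pitch) Rx(roll)).
In Python, from bench import * gives the robot as it stands.
- The arm moves only by the tool carry_out, never from a script. Its argument "commands" is a list of rows, each a list of 6 numbers: the shift along the tool's x, y, z in m, then the turn, a rotation vector about the tool's x, y, z in rad. In form: [[tx, ty, tz, rx, ry, rz], ...]. A call has exactly 5 rows; each row is the pose to reach, as a shift and turn from the pose commanded when the call began, along the tool's axes at that moment; what a row does not reach only later rows make up. A row lasts 1/10 s, in which the tool goes at most 50 mm and 8.59 degrees, less where a joint would pass 70% of its speed; a pose out of reach is approached as far as the arm can. A call with a gripper value outside its range is refused whole. "jaw" is the opening, from 0 (shut) to 1 (fully open), set as the call begins (left out, the last holds). The fingers move at their own pace and stop on an object; the grip force is fixed at half the most. Time passes only in rows, so rows that repeat a pose let the fingers close, or fill a call up. It gives the time, the measured TCP pose, the force, the opening and the grip force at its end, in the units of the state.
- get_obs(): the state, without advancing time (a new reading comes with each control period).
- snapshot(name): name is "scene" or "top"; returns a dict with "img" (480x640x3 uint8, red, green, blue), "range_z" (480x640 float32, m along the optical axis (not along the pixel's ray), 0 where there is no reading), "fx", "fy", "cx", "cy" (pixels), "distortion" ([k1, k2, p1, p2, k3] as OpenCV has them; the pictures are not rectified), "R" (3x3) and "t" (3): a world point X has camera coordinates R X + t. Camera axes: x right, y down, z forward; pixel columns grow to the right and rows downward; lengths in m; the calibration is good to about 2 mm. A picture is of the moment at which its call begins.
- close_job(): hands the job in; it is judged then, once.
The state is a dict: "time": time; "joint_positions": joint angles; "qvel": joint speeds; "joint_torque": joint torques, N m; "tool_pos": TCP position; "ee_rot": TCP orientation; "wrist_force": force on the tool from outside, world axes, zero at the start; "wrist_torque": the same for the moment, N m; "width": finger opening in m; "finger_force": force on a finger pad.
Only numpy, scipy, OpenCV 4.12 (cv2) and the standard library are available. Lean on these libraries where they do the work, as an engineer would, in place of code of your own. Each camera call takes 0.05 s, during which the arm holds its last target. There are 200 camera calls.

## Working session

There is one attempt and no reset: what is moved stays moved. The work goes in short steps, Python scripts to look and compute and a tool call to move; the robot and the scene stay as the last step left them, time stands still between calls to the robot, and variables do not carry over. Pictures are saved under pics/ and viewed, at most 10 in all, crops included, and the job is handed in when it is done.

Besides the shell and the picture viewer there is one more tool, called after "Emit:" as a command line: name --pt "numbers of a row" for each row, then --argument value for the rest. carry_out: Moves the arm, as the interface text tells. Its arguments: {"type":"object","properties":{"commands":{"type":"array","items":{"type":"array","items":{"type":"number"}}},"jaw":{"type":"number"}},"required":["commands"]}

```bash
mkdir -p pics; ls
python3 - <<'E'
from bench import *
import numpy as np,cv2,pickle
a={n:snapshot(n) for n in("scene","top")}
pickle.dump(a,open('s0.pkl','wb'))
for n in a: cv2.imwrite(f'pics/{n}0.png',a[n]['img'][...,::-1]); print(n,a[n]['R'],a[n]['t'],a[n]['fx'],a[n]['distortion'])
print(get_obs())
E
```

```text
pics
scene [[ 0.25432723  0.9670534   0.01119768]
 [ 0.63786263 -0.1590272  -0.75355267]
 [-0.72694493  0.19879155 -0.65729216]] [-0.27128133 -0.18690544  1.35427782] 447.83157587686793 [-0.04296728  0.          0.          0.          0.        ]
top [[-0.00163323 -0.99999074  0.00398225]
 [-0.99745288  0.00134508 -0.07131581]
 [ 0.07130979 -0.00408858 -0.99744584]] [0.14551051 0.47398998 1.01906351] 518.1399003877115 [-0.05400825  0.          0.          0.          0.        ]
{'time': 0.1, 'joint_positions': array([-1.35513687e+00,  8.78872669e-02,  1.37209412e+00, -8.39011526e-07,
        1.68358602e+00, -1.03102120e-01]), 'qvel': array([-0.00039007, -0.00091512, -0.00473794,  0.00087085, -0.00109965,
        0.00046399]), 'joint_torque': array([ 2.67733834e-03, -3.41250837e+01, -3.03303301e+01,  7.20623578e-02,
        3.03708692e-02, -9.54014263e-05]), 'tool_pos': array([ 0.17225404, -0.52181547,  0.20442241]), 'ee_rot': array([-3.13962830e+00, -2.02411759e-04,  3.18761281e-01]), 'wrist_force': array([ 0.39036196,  0.52345996, -0.02130056]), 'wrist_torque': array([ 0.01391511, -0.01906328,  0.05998829]), 'finger_force': 0.0, 'width': 0.09421676181094005}
```

View pics/scene0.png

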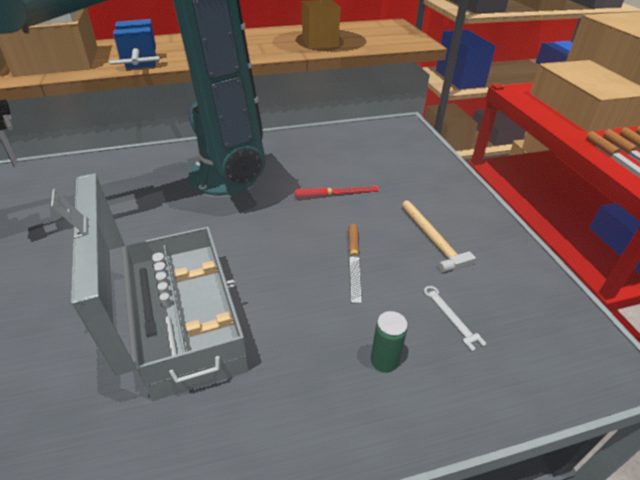

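View pics/top0.png

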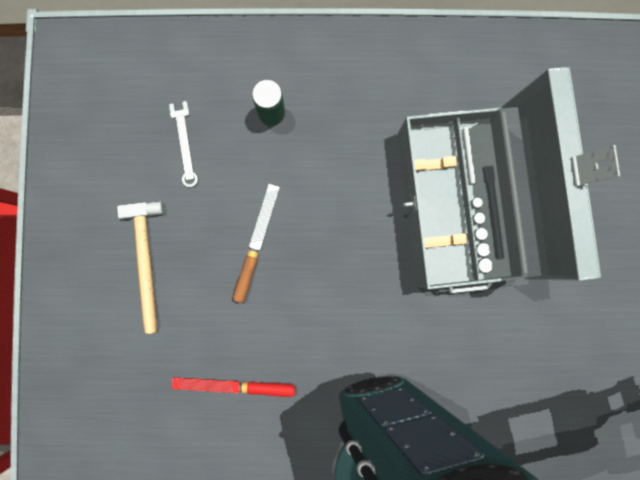

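The scene view (pixels) shows two file-like things. One has a brown handle, top view (240,300)→(273,187). The other is all red, top view (172..296,386), and is the look-alike. The brown one fits "wooden-handled". The chest is at top (405–525, 110–292) with the staple at (408,204), the lid upright at (555–600, 68–278) and the hasp leaf at (597,166). I'll enlarge the file to confirm and measure.

```bash
cat > h.py <<'E'
import numpy as np,cv2
from scipy.spatial.transform import Rotation as Ro
def cloud(s):
    K=np.array([[s['fx'],0,s['cx']],[0,s['fy'],s['cy']],[0,0,1]])
    v,u=np.mgrid[:480,:640]
    p=cv2.undistortPoints(np.stack([u,v],-1).reshape(-1,1,2).astype(np.float64),K,np.array(s['distortion'])).reshape(480,640,2)
    z=s['range_z'][...,None].astype(float)
    return (np.concatenate([p*z,z],-1)-s['t'])@np.array(s['R'])
def proj(s,X):
    K=np.array([[s['fx'],0,s['cx']],[0,s['fy'],s['cy']],[0,0,1]])
    return cv2.projectPoints(np.array(X,float).reshape(-1,1,3),cv2.Rodrigues(np.array(s['R']))[0],np.array(s['t']),K,np.array(s['distortion']))[0].reshape(-1,2)
E
python3 - <<'E'
from h import *; import pickle
a=pickle.load(open('s0.pkl','rb')); s=a['top']; W=cloud(s); im=s['img'].astype(int)
c=np.hstack([cv2.resize(s['img'][170:320,190:320],None,fx=3,fy=3),cv2.resize(s['img'][170:320,390:520],None,fx=3,fy=3)])
cv2.imwrite('pics/c1.png',c[...,::-1])
np.set_printoptions(precision=4,suppress=True)
print('table z',np.median(W[340:370,200:300,2]),np.median(W[60:90,320:380,2]))
def rect(m,n):
    p=W[m]; (cx,cy),wh,ang=cv2.minAreaRect(p[:,:2].astype(np.float32)); print(n,m.sum(),cx,cy,wh,ang,'z',np.percentile(p[:,2],[5,50,95])); return cv2.boxPoints(((cx,cy),wh,ang))
r=np.zeros((480,640),bool); r[175:310,225:285]=1
h=r&(W[...,2]>.004)
print(rect(h,'file'))
b=r&(im[...,0]-im[...,2]>40); print(rect(b,'handle')); m=W[h][:,:2]; 
d=np.linalg.svd(m-m.mean(0),full_matrices=False)[2][0]; print('dir',d,np.arctan2(d[1],d[0]))
t=r&(im[...,0]-im[...,2]>40); print('handle centroid',W[t].mean(0))
r[:]=0; r[95:300,400:532]=1
q=r&(abs(W[...,2]-.11)<.006); print(rect(q,'rim'))
v=np.zeros_like(r); v[150:255,412:470]=1
w=v&(im[...,0]-im[...,2]>50); n,l,st,ce=cv2.connectedComponentsWithStats(w.astype(np.uint8))
for i in range(1,n):
    if st[i,4]>30: rect(l==i,'wood%d'%i)
v[:]=0; v[50:300,500:630]=1; k=v&(W[...,2]>.2); rect(k,'lid')
for n,u,vv in [('staple',408,204),('lid tl',553,70),('lid tr',567,70),('lid bl',581,277),('lid br',597,277),('hasp',614,162),('hasp2',585,168)]: print(n,W[vv,u])
E
```

```text
table z 0.00037575671552673556 -0.0005221324793521554
file 1533 0.46485280990600586 0.23866721987724304 (0.27315661311149597, 0.1705634891986847) 3.6984474658966064 z [0.0045 0.0129 0.0297]
[[0.3231 0.315 ]
 [0.3341 0.1448]
 [0.6066 0.1624]
 [0.5956 0.3326]]
handle 621 0.39101600646972656 0.28278642892837524 (0.027730977162718773, 0.10760802775621414) 72.42800903320312 z [0.0166 0.0241 0.03  ]
[[0.3355 0.2858]
 [0.4381 0.2533]
 [0.4465 0.2798]
 [0.3439 0.3122]]
dir [-0.9733  0.2295] 2.9100221270594147
handle centroid [0.3908 0.281  0.0234]
rim 2348 0.5398057699203491 -0.14884525537490845 (0.32458019256591797, 0.2152116298675537) 5.578649520874023 z [0.1055 0.1106 0.1151]
[[ 0.3678 -0.0575]
 [ 0.3887 -0.2717]
 [ 0.7118 -0.2402]
 [ 0.6909 -0.026 ]]
wood1 307 0.5258733034133911 0.01824203133583069 (0.047440800815820694, 0.35944846272468567) 36.302696228027344 z [0.0585 0.0713 0.0785]
wood2 290 0.4339591860771179 -2.3990869522094727e-05 (0.019662421196699142, 0.30557459592819214) 11.864575386047363 z [0.0574 0.0732 0.0775]
lid 8128 0.5557682514190674 -0.07084479928016663 (0.42881226539611816, 0.32577890157699585) 88.02853393554688 z [0.2063 0.2905 0.3463]
staple [ 0.5264 -0.0312  0.0876]
lid tl [ 0.7069 -0.2207  0.2913]
lid tr [ 0.707  -0.2425  0.2918]
lid bl [ 0.3909 -0.2501  0.2918]
lid br [ 0.3908 -0.2752  0.2907]
hasp [ 0.5505 -0.2706  0.3551]
hasp2 [ 0.5506 -0.2521  0.3116]
```

View pics/c1.png

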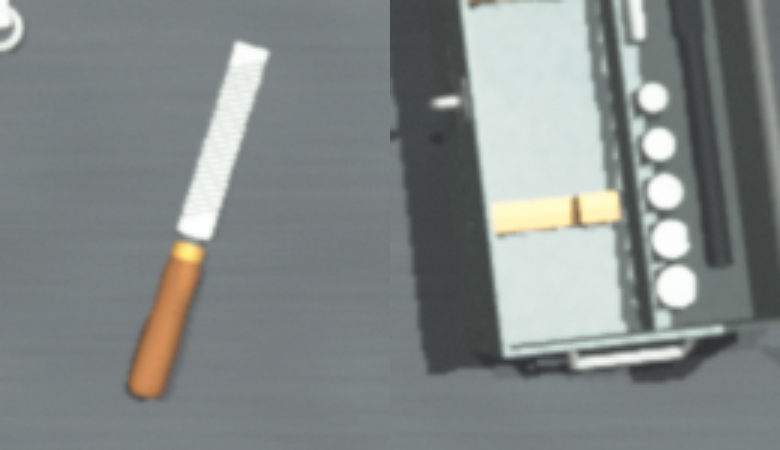

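The crop confirms the brown wooden-handled file, with its handle end at the lower left and its blade to the upper right. The right half shows the rack notch in the near cross-piece at about crop (577,208). Next I'll fit the poses accurately.

Run:
```python
from h import *; import pickle
from scipy.optimize import least_squares
np.set_printoptions(precision=4,suppress=True)
a=pickle.load(open('s0.pkl','rb')); s=a['top']; W=cloud(s); im=s['img'].astype(int); V=cloud(a['scene'])
# file: handle + blade by height, largest component
m=np.zeros((480,640),np.uint8); m[175:310,225:285]=(W[175:310,225:285,2]>.0035)
g=im.min(-1); bl=np.zeros_like(m); bl[175:260,240:285]=g[175:260,240:285]>130
hn=np.zeros_like(m); hn[240:310,225:270]=(im[...,0]-im[...,2]>40)[240:310,225:270]
n,l,st,ce=cv2.connectedComponentsWithStats(((bl|hn)>0).astype(np.uint8)); i=1+st[1:,4].argmax()
P=W[l==i]; c,wh,an=cv2.minAreaRect(P[:,:2].astype(np.float32)); print('file',c,wh,an,len(P))
b=cv2.boxPoints((c,wh,an)); 
d=np.linalg.svd(P[:,:2]-P[:,:2].mean(0),full_matrices=False)[2][0]; d*=np.sign(d[0]); e=(P[:,:2]-P[:,:2].mean(0))@d
mid=P[:,:2].mean(0)+d*(e.max()+e.min())/2; print('yaw',np.arctan2(d[1],d[0]),'mid',mid,'L',np.ptp(e),'grip',mid-.045*d,'handle end',mid-d*.1225)
# chest: front face plane from scene
def hist(name,P): print(name,len(P),np.median(P,0))
yaw=np.arctan2(*( (np.array([.7069,-.2207])-[.3909,-.2501])[::-1])); print('chest y dir',yaw)
ey=np.array([np.cos(yaw),np.sin(yaw)])
for nm,C in(('top',W),('scene',V)):
  Q=C.reshape(-1,3); Q=Q[(Q[:,0]>.33)&(Q[:,0]<.76)&(Q[:,1]>-.3)&(Q[:,1]<.06)]
  F=Q[(Q[:,2]>.02)&(Q[:,2]<.07)&(Q[:,1]>-.07)] if nm=='scene' else Q[(abs(Q[:,2]-.11)<.005)&(Q[:,1]>-.075)]
  x=F@np.r_[ey,0]; y=F@np.r_[-ey[1],ey[0],0]   # x along chest y, y along chest -x
  # front edge: for bins along length, the max y percentile
  k=np.linspace(x.min()+.02,x.max()-.02,25); pts=[(u,np.percentile(y[abs(x-u)<.006],95 if nm=='scene' else 95)) for u in k if (abs(x-u)<.006).sum()>5]
  pts=np.array(pts); md=np.median(pts[:,1]); pts=pts[abs(pts[:,1]-md)<.01]; f=np.polyfit(pts[:,0],pts[:,1],1); print(nm,'front',f,md,len(pts),'yaw corr',np.arctan(f[0]))
  R=Q[abs(Q[:,2]-.11)<.006]; x=R@np.r_[ey,0]; y=R@np.r_[-ey[1],ey[0],0]; print(' rim len',np.percentile(x,[0,.5,1,99,99.5,100]),'y',np.percentile(y,[0,1,99,100]))
L=W.reshape(-1,3); L=L[(L[:,0]>.3)&(L[:,0]<.76)&(L[:,1]<-.15)&(L[:,1]>-.33)&(L[:,2]>.15)]
x=L@np.r_[ey,0]; y=L@np.r_[-ey[1],ey[0],0]
print('lid len',np.percentile(x,[.2,1,99,99.8]))
H=L[L[:,2]>.300]; print('hasp',H.mean(0),H.min(0),H.max(0)); T=L[(L[:,2]>.280)&(L[:,2]<.300)]; yy=T@np.r_[-ey[1],ey[0],0]; print('lid top y',np.percentile(yy,[1,5,50,95,99]),'z',np.percentile(T[:,2],[5,50,95]))
for zz in(.15,.18,.2,.22,.25,.27): 
  o=abs(L[:,2]-zz)<.006; print(zz,np.median(y[o]),o.sum())
S=V.reshape(-1,3); S=S[(S[:,0]>.3)&(S[:,0]<.76)&(S[:,1]<-.12)&(S[:,1]>-.36)&(S[:,2]>.14)]; 
for zz in(.15,.2,.25,.28): 
  o=abs(S[:,2]-zz)<.006; q=S[o]@np.r_[-ey[1],ey[0],0]; print('s',zz,np.percentile(q,[5,50,95]),o.sum())
# wood pieces
mm=np.zeros((480,640),np.uint8); mm[150:255,410:470]=(im[...,0]-im[...,2]>50)[150:255,410:470]; mm[mm>0]=(W[mm>0][:,2]>.04)&(W[mm>0][:,2]<.085)
n,l,st,ce=cv2.connectedComponentsWithStats(mm)
for i in range(1,n):
  if st[i,4]>20: P=W[l==i]; x=P@np.r_[ey,0]; y=P@np.r_[-ey[1],ey[0],0]; print('wood',st[i],np.median(x),np.percentile(x,[2,98]),np.percentile(y,[1,99]),'z',np.percentile(P[:,2],[2,50,98]))
```

```text
file (0.4619506299495697, 0.26213538646698) (0.20797447860240936, 0.16827233135700226) 20.63311195373535 1561
yaw -0.2809135950044156 mid [0.4593 0.2608] L 0.25078066360909756 grip [0.4161 0.2732] handle end [0.3416 0.2947]
chest y dir 0.09277091276344035
top front [ 0.0113 -0.0978] -0.09190463431689204 25 yaw corr 0.011295130823652215
 rim len [0.3618 0.3628 0.3632 0.6834 0.6839 0.6863] y [-0.3082 -0.3065 -0.0909 -0.0899]
scene front [ 0.0107 -0.1035] -0.09801036550694167 22 yaw corr 0.010658154279216847
 rim len [0.3634 0.365  0.3657 0.6892 0.6895 0.6907] y [-0.3074 -0.3066 -0.093  -0.0919]
lid len [0.3629 0.3648 0.6846 0.686 ]
hasp [ 0.5511 -0.2597  0.3295] [ 0.5281 -0.2772  0.3   ] [ 0.5742 -0.2426  0.36  ]
lid top y [-0.3145 -0.3122 -0.2945 -0.2798 -0.2782] z [0.2885 0.2908 0.2935]
0.15 -0.3063354512401227 325
0.18 -0.3074582316472706 668
0.2 -0.3072516959734845 740
0.22 -0.3083613967243244 829
0.25 -0.28307446645066725 49
0.27 -0.2804761215266242 40
s 0.15 [-0.3085 -0.3035 -0.2767] 342
s 0.2 [-0.3068 -0.291  -0.2765] 219
s 0.25 [-0.3087 -0.2909 -0.278 ] 194
s 0.28 [-0.3107 -0.2937 -0.2789] 182
wood [416 156  41  14 303] 0.594252461611503 [0.5888 0.605 ] [-0.1883 -0.1054] z [0.0552 0.0712 0.0788]
wood [425 233  42  15 289] 0.4444966787190406 [0.4385 0.4554] [-0.1866 -0.1076] z [0.0543 0.0732 0.0784]
```

Run:
```python
from h import *; import pickle
np.set_printoptions(precision=4,suppress=True)
a=pickle.load(open('s0.pkl','rb')); s=a['top']; W=cloud(s); im=s['img'].astype(int)
m=np.zeros((480,640),bool); m[175:310,225:285]=1
col=(im[...,0]-im[...,2]>40)|(im.min(-1)>130)
P=W[m&col]
c=np.array([.459,.261]); d=np.array([np.cos(-.29),np.sin(-.29)])
for k in range(6):
  e=P[:,:2]-c; o=(abs(e@[-d[1],d[0]])<.016)&(abs(e@d)<.14); Q=P[o,:2]; q=Q.mean(0)
  d=np.linalg.svd(Q-q,full_matrices=False)[2][0]; d*=np.sign(d[0]); t=(Q-q)@d; c=q+d*(np.percentile(t,.3)+np.percentile(t,99.7))/2
w=(Q-c)@[-d[1],d[0]]; t=(Q-c)@d
print('file mid',c,'yaw',np.arctan2(d[1],d[0]),'L',np.ptp(t),'grip',c-.045*d)
for u in np.arange(-.12,.121,.02): b=abs(t-u)<.01; print(round(u,2),np.percentile(w[b],[3,50,97]),end=' ')
yaw=.104; X=np.array([np.sin(yaw),-np.cos(yaw)]); Y=np.array([np.cos(yaw),np.sin(yaw)])
for n in a:
  S=a[n]; C=cloud(S).reshape(-1,3); I=S['img'].reshape(-1,3).astype(int)
  x=C[:,:2]@X; y=C[:,:2]@Y; z=C[:,2]
  wd=(I[:,0]-I[:,2]>50)&(z>.045)&(z<.085)&(x>.08)&(x<.2)&(y>.35)&(y<.7)
  print('\n',n,wd.sum())
  for yc in np.unique([np.median(y[wd&(y<.52)]),np.median(y[wd&(y>.52)])]):
    b=wd&(abs(y-yc)<.007); print('y',np.percentile(y[wd&(abs(y-yc)<.03)],[2,50,98]))
    for u in np.arange(.10,.2,.004):
      k=b&(abs(x-u)<.002)
      if k.sum()>1: print(f'{u:.3f}:{np.median(z[k]):.3f}({k.sum()})',end=' ')
  r=(abs(z-.11)<.004)&(x>.08)&(x<.32)&(y>.33)&(y<.72)
  xr=x[r]; h,e=np.histogram(x[r&(y>.4)&(y<.65)],np.arange(.08,.12,.002)); print('\nfront hist',dict(zip(e.round(3),h)))
  print('y ext',np.percentile(y[r],[.3,1,99,99.7]))
# staple
  k=(z>.06)&(z<.09)&(x>.06)&(x<.097)&(y>.49)&(y<.57); print('staple',k.sum(),x[k].min() if k.any() else 0,np.median(y[k]))
```

```text
file mid [0.4606 0.2609] yaw -0.28348796745228994 L 0.25078530854569425 grip [0.4174 0.2734]
-0.12 [-0.0102  0.0006  0.0128] -0.1 [-0.0112 -0.0006  0.0118] -0.08 [-0.011  -0.0005  0.0128] -0.06 [-0.0104 -0.0008  0.0106] -0.04 [-0.0112 -0.0012  0.01  ] -0.02 [-0.0107  0.0003  0.0129] 0.0 [-0.0113  0.0002  0.0144] 0.02 [-0.0117 -0.      0.0144] 0.04 [-0.012   0.0005  0.0144] 0.06 [-0.0121 -0.0006  0.0138] 0.08 [-0.0124 -0.0005  0.0139] 0.1 [-0.0131 -0.0003  0.0137] 0.12 [-0.0128  0.0004  0.0134] 
 scene 828
y [0.4405 0.4538 0.4599]
0.108:0.072(3) 0.112:0.074(15) 0.116:0.072(16) 0.120:0.075(15) 0.124:0.075(12) 0.128:0.075(14) 0.132:0.070(14) 0.136:0.063(9) 0.140:0.063(10) 0.144:0.063(10) 0.148:0.063(9) 0.152:0.063(10) 0.156:0.063(9) 0.160:0.063(10) 0.164:0.063(11) 0.168:0.073(19) 0.172:0.074(20) 0.176:0.073(16) 0.180:0.074(14) 0.184:0.075(17) 0.188:0.075(11) y [0.5895 0.6026 0.6095]
0.104:0.063(5) 0.108:0.066(11) 0.112:0.075(20) 0.116:0.075(19) 0.120:0.075(23) 0.124:0.075(20) 0.128:0.075(21) 0.132:0.070(18) 0.136:0.063(12) 0.140:0.063(13) 0.144:0.063(13) 0.148:0.064(11) 0.152:0.062(14) 
[... 1580 characters left out ...]
 hist {np.float64(0.08): np.int64(0), np.float64(0.082): np.int64(0), np.float64(0.084): np.int64(0), np.float64(0.086): np.int64(0), np.float64(0.088): np.int64(0), np.float64(0.09): np.int64(0), np.float64(0.092): np.int64(0), np.float64(0.094): np.int64(0), np.float64(0.096): np.int64(47), np.float64(0.098): np.int64(162), np.float64(0.1): np.int64(132), np.float64(0.102): np.int64(12), np.float64(0.104): np.int64(0), np.float64(0.106): np.int64(0), np.float64(0.108): np.int64(0), np.float64(0.11): np.int64(0), np.float64(0.112): np.int64(0), np.float64(0.114): np.int64(0), np.float64(0.116): np.int64(0)}
y ext [0.3608 0.3611 0.6809 0.6813]
staple 67 0.07714115638697316 0.5198504246944932
```

```bash
cat >> h.py <<'E'
def mat(rpy): return Ro.from_euler('xyz',rpy)
def legs(start,targets):
    """start/targets: (pos, rpy). prints tool-frame delta per leg"""
    p,r=np.array(start[0]),mat(start[1])
    for tp,tr in targets:
        tp=np.array(tp);R=mat(tr); sh=r.inv().apply(tp-p); rv=(r.inv()*R).as_rotvec()
        print('shift',(sh*1000).round(1),'|%.0f|'%(1000*np.linalg.norm(sh)),'rot',rv.round(3),'rows>=%d'%np.ceil(max(np.linalg.norm(sh)/.05,np.linalg.norm(rv)/.15)))
        p,r=tp,R
CY=.104;X=np.array([np.sin(CY),-np.cos(CY),0]);Y=np.array([np.cos(CY),np.sin(CY),0])
def ch(x,y,z): return (x+.1885)*X+(y+.5225)*Y+np.array([0,0,z])   # chest -> world
E
python3 - <<'E'
from h import *; from bench import *
o=get_obs(); pi=np.pi
legs((o['tool_pos'],o['ee_rot']),[((.25,-.36,.38),(pi,0,.1)),((.40,-.12,.38),(pi,0,-.1)),((.42,.12,.30),(pi,0,-.2835)),((.4174,.2734,.15),(pi,0,-.2835)),((.4174,.2734,.05),(pi,0,-.2835))])
print(ch(-.04,-.045,.07),ch(-.04,0,.063))
E
```

```text
shift [ 124.6 -129.6 -175.3] |251| rot [-0.002  0.     0.219] rows>=6
shift [ 173.2 -223.8   -0. ] |283| rot [ 0.  -0.   0.2] rows>=6
shift [  -4.1 -240.8   80. ] |254| rot [-0.    -0.     0.183] rows>=6
shift [ -45.4 -146.5  150. ] |215| rot [0. 0. 0.] rows>=5
shift [ -0.  -0. 100.] |100| rot [0. 0. 0.] rows>=2
[ 0.49033618 -0.09812711  0.07      ] [ 0.53509304 -0.09345554  0.063     ]
```

Emit:
carry_out --pt "0.024 -0.025 -0.034 0 0 0.042" --pt "0.048 -0.05 -0.068 0 0 0.084" --pt "0.072 -0.075 -0.102 0 0 0.126" --pt "0.096 -0.1 -0.136 0 0 0.168" --pt "0.12 -0.125 -0.17 0 0 0.21" --jaw 0.6

```text
time: 0.6
tool_pos: [0.2474, -0.3644, 0.3764]
ee_rot: [-3.141, 0.0, 0.107]
wrist_force: [0.5, 0.0, 0.3]
width: 0.0583
finger_force: 0.0
```

Emit:
carry_out --pt "0.03 -0.038 0 0 0 0.04" --pt "0.06 -0.076 0 0 0 0.08" --pt "0.09 -0.114 0 0 0 0.12" --pt "0.12 -0.152 0 0 0 0.16" --pt "0.15 -0.19 0 0 0 0.2"

```text
time: 1.1
tool_pos: [0.3761, -0.1589, 0.3752]
ee_rot: [3.142, 0.0, -0.093]
wrist_force: [0.8, -0.3, 0.1]
width: 0.0563
finger_force: 0.0
```

Emit:
carry_out --pt "0 -0.045 0.016 0 0 0.036" --pt "0 -0.09 0.032 0 0 0.072" --pt "0 -0.135 0.048 0 0 0.108" --pt "0 -0.18 0.064 0 0 0.144" --pt "0 -0.225 0.08 0 0 0.18"

```text
time: 1.6
tool_pos: [0.3957, 0.0651, 0.2945]
ee_rot: [3.141, 0.0, -0.273]
wrist_force: [0.4, 0.1, -0.1]
width: 0.0561
finger_force: 0.0
```

Run:
```python
from h import *; from bench import *
o=get_obs(); pi=np.pi
print(o['tool_pos'],o['ee_rot'],o['joint_positions'],o['width'],o['time'])
legs((o['tool_pos'],o['ee_rot']),[((.4174,.2734,.12),(pi,0,-.2835)),((.4174,.2734,.05),(pi,0,-.2835))])
```

```text
[0.39565818 0.06506927 0.2944825 ] [ 3.14139213e+00  1.02107680e-05 -2.72776587e-01] [ 2.15365005e-02 -2.46689133e-01  1.50641552e+00 -1.98469968e-04
  1.88193420e+00  1.86504866e+00] 0.056100516232626026 1.6
shift [ -35.2 -206.5  174.4] |273| rot [0.    0.    0.011] rows>=6
shift [-0. -0. 70.] |70| rot [0. 0. 0.] rows>=2
```

Emit:
carry_out --pt "-0.007 -0.041 0.028 0 0 0.002" --pt "-0.014 -0.082 0.056 0 0 0.004" --pt "-0.021 -0.123 0.084 0 0 0.006" --pt "-0.028 -0.164 0.112 0 0 0.009" --pt "-0.035 -0.2065 0.14 0 0 0.011"

```text
time: 2.1
tool_pos: [0.4169, 0.2715, 0.1549]
ee_rot: [3.141, 0.0, -0.282]
wrist_force: [0.2, -0.2, -0.3]
width: 0.0562
finger_force: 0.0
```

Emit:
carry_out --pt "0 0 0.025 0 0 0" --pt "0 0 0.05 0 0 0" --pt "0 0 0.075 0 0 0" --pt "0 0 0.09 0 0 0" --pt "0 0 0.09 0 0 0"

```text
time: 2.6
tool_pos: [0.4151, 0.2688, 0.0631]
ee_rot: [3.137, 0.005, -0.282]
wrist_force: [-0.3, -0.5, 0.6]
width: 0.0566
finger_force: 0.0
```

Run:
```python
from h import *; from bench import *
o=get_obs(); pi=np.pi
s=snapshot('top'); cv2.imwrite('pics/t1.png',cv2.resize(s['img'][150:330,180:340],None,fx=3,fy=3)[...,::-1])
print(o['tool_pos'],o['ee_rot'],o['joint_positions'],o['width'],o['time'])
legs((o['tool_pos'],o['ee_rot']),[((.4174,.2734,.004),(pi,0,-.2835))])
```

```text
[0.41511613 0.26881471 0.06309233] [ 3.13664201  0.0053058  -0.28208695] [ 4.60008540e-01  4.39250642e-02  1.70454338e+00 -6.40283739e-05
  1.40038067e+00  2.31288978e+00] 0.05656920985851445 2.6
shift [ 1.2 -5.3 59.1] |59| rot [0.005 0.005 0.001] rows>=2
```

View pics/t1.png

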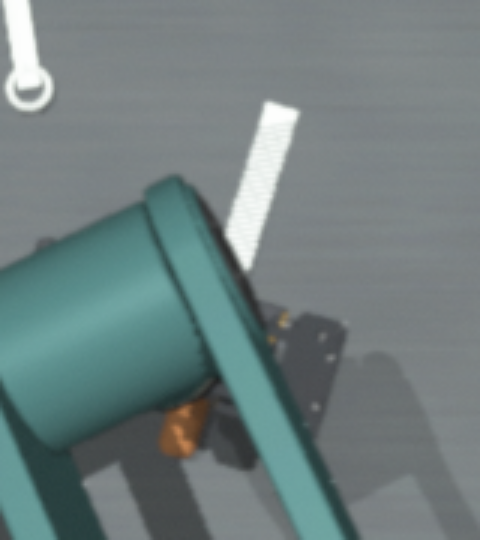

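The crop shows the gripper straddling the handle near the ferrule, with the handle end visible at about (185,430). I'll go down with a small correction.

Emit:
carry_out --pt "0.001 -0.005 0.01 0.005 0.005 0" --pt "0.001 -0.005 0.022 0.005 0.005 0" --pt "0.001 -0.005 0.034 0.005 0.005 0" --pt "0.001 -0.005 0.045 0.005 0.005 0" --pt "0.001 -0.005 0.045 0.005 0.005 0"

```text
time: 3.15
tool_pos: [0.4183, 0.2736, 0.0191]
ee_rot: [-3.14, -0.002, -0.282]
wrist_force: [-0.8, -0.3, 0.4]
width: 0.0566
finger_force: 0.0
```

Run:
```python
from h import *; from bench import *
o=get_obs(); pi=np.pi
print(o['tool_pos'],o['ee_rot'],o['qvel'],o['wrist_force'],o['time'])
legs((o['tool_pos'],o['ee_rot']),[((.4174,.2734,.004),(pi,0,-.2835))])
```

```text
[0.41828812 0.27359292 0.01906784] [-3.13982046e+00 -1.70745416e-03 -2.82295372e-01] [-0.00070862 -0.01662289 -0.02888755 -0.00011029  0.01759964  0.00056919] [-0.80494943 -0.30917836  0.42082014] 3.15
shift [-0.8  0.5 15.1] |15| rot [-0.002 -0.002  0.001] rows>=1
```

Emit:
carry_out --pt "0 0 0.005 0 0 0" --pt "0 0 0.01 0 0 0" --pt "0 0 0.014 0 0 0" --pt "0 0 0.014 0 0 0" --pt "0 0 0.014 0 0 0"

```text
time: 3.65
tool_pos: [0.4201, 0.2745, 0.0075]
ee_rot: [-3.137, -0.005, -0.282]
wrist_force: [0.6, -0.1, 0.1]
width: 0.0561
finger_force: 0.0
```

Emit:
carry_out --pt "0 0 0 0 0 0" --pt "0 0 0 0 0 0" --pt "0 0 0 0 0 0" --pt "0 0 0 0 0 0" --pt "0 0 0 0 0 0" --jaw 0

```text
time: 4.15
tool_pos: [0.42, 0.2745, 0.0076]
ee_rot: [-3.137, -0.005, -0.282]
wrist_force: [-0.7, -0.3, 0.8]
width: 0.0234
finger_force: 30.0
```

Emit:
carry_out --pt "0 0 0 0 0 0" --pt "0 0 0 0 0 0" --pt "0 0 -0.01 0 0 0" --pt "0 0 -0.025 0 0 0" --pt "0 0 -0.05 0 0 0"

```text
time: 4.65
tool_pos: [0.4181, 0.2736, 0.0565]
ee_rot: [-3.14, -0.002, -0.282]
wrist_force: [0.2, 0.0, -0.3]
width: 0.0232
finger_force: 30.0
```

Run:
```python
from h import *; from bench import *
o=get_obs(); pi=np.pi
t=ch(-.04,-.043,0); print(t)
w=lambda z:np.r_[t[:2],z]
legs((o['tool_pos'],o['ee_rot']),[((.44,.15,.17),(pi,0,-.13)),((.47,-.03,.22),(pi,0,.1055)),(w(.14),(pi,0,.1055)),(w(.085),(pi,0,.1055))])
```

```text
[ 0.49232538 -0.09791948  0.        ]
shift [  55.6  112.4 -113.6] |169| rot [-0.002 -0.002 -0.152] rows>=4
shift [ 53.1 174.6 -50. ] |189| rot [ 0.     0.    -0.236] rows>=4
shift [15.  69.9 80. ] |107| rot [0. 0. 0.] rows>=3
shift [ 0. -0. 55.] |55| rot [0. 0. 0.] rows>=2
```

Emit:
carry_out --pt "0.005 0.012 -0.03 0 0 -0.03" --pt "0.015 0.035 -0.055 0 0 -0.06" --pt "0.03 0.06 -0.08 0 0 -0.09" --pt "0.043 0.087 -0.1 0 0 -0.12" --pt "0.056 0.112 -0.114 -0.002 -0.002 -0.152"

```text
time: 5.15
tool_pos: [0.442, 0.1498, 0.1736]
ee_rot: [-3.139, -0.006, -0.129]
wrist_force: [0.6, 0.4, -1.0]
width: 0.0234
finger_force: 30.0
```

Emit:
carry_out --pt "0.011 0.035 -0.01 0 0 -0.047" --pt "0.021 0.07 -0.02 0 0 -0.094" --pt "0.032 0.105 -0.03 0 0 -0.141" --pt "0.043 0.14 -0.04 0 0 -0.188" --pt "0.053 0.175 -0.05 0 0 -0.236"

```text
time: 5.65
tool_pos: [0.471, -0.0311, 0.2218]
ee_rot: [-3.14, -0.004, 0.108]
wrist_force: [1.0, -0.0, -0.7]
width: 0.0235
finger_force: 30.0
```

Emit:
carry_out --pt "0.003 0.018 0.01 0 0 0" --pt "0.007 0.036 0.025 0 0 0" --pt "0.011 0.052 0.04 0 0 0" --pt "0.015 0.07 0.055 0 0 0" --pt "0.015 0.07 0.065 0 0 0"

```text
time: 6.15
tool_pos: [0.4934, -0.0991, 0.1548]
ee_rot: [-3.14, -0.002, 0.103]
wrist_force: [0.5, 0.5, -2.0]
width: 0.0235
finger_force: 30.0
```

Run:
```python
from h import *; from bench import *
o=get_obs(); pi=np.pi
t=ch(-.04,-.043,0); w=lambda z:np.r_[t[:2],z]
print(o['tool_pos'],o['ee_rot'],o['width'],o['joint_positions'])
legs((o['tool_pos'],o['ee_rot']),[(w(.085),(pi,0,.1055))])
s={n:snapshot(n) for n in('scene','top')}
print(proj(s['scene'],ch(-.04,0,.1)),proj(s['top'],ch(-.04,0,.1)))
c=np.hstack([cv2.resize(s['scene']['img'][200:400,90:290],None,fx=2,fy=2),cv2.resize(s['top']['img'][100:300,390:590],None,fx=2,fy=2)])
cv2.imwrite('pics/p1.png',c[...,::-1])
```

```text
[ 0.49338929 -0.09905744  0.15476582] [-3.14021971e+00 -2.10972502e-03  1.03265677e-01] 0.02350131286708529 [-0.31232417 -0.00269644  1.56449452  0.00210789  1.57841871  1.15522255]
shift [-1.1 -1.1 69.8] |70| rot [-0.001 -0.002 -0.002] rows>=2
[[198.85939763 284.10803976]] [[442.52314786 198.48755134]]
```

View pics/p1.png

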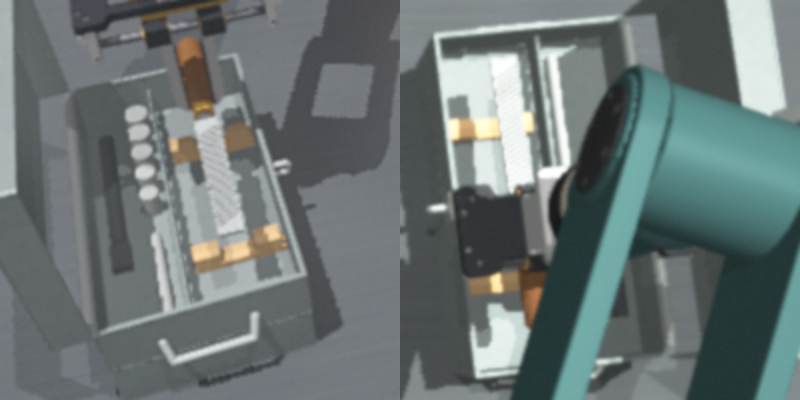

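Both views show the file held level over the rack: handle at left crop (190,60), blade down to (230,230), roughly aligned with the notches. I'll measure the blade line in chest coordinates.

Run:
```python
from h import *; from bench import *
np.set_printoptions(precision=4,suppress=True)
for n in('scene','top'):
    C=cloud(snapshot(n)).reshape(-1,3); x=C@X-.1885; y=C@Y-.5225; z=C[:,2]
    k=(z>.135)&(z<.178)&(abs(x+.04)<.03)&(y>0)&(y<.15)
    f=np.polyfit(y[k],x[k],1); print(n,k.sum(),'x at y=-.043,0,.075:',np.polyval(f,[-.043,0,.075]),'tip y',np.percentile(y[k],99.5))
    g=np.polyfit(y[k],z[k],1); print(np.polyval(g,[0,.075,.11]))
```

```text
scene 647 x at y=-.043,0,.075: [-0.0413 -0.0408 -0.0398] tip y 0.12346970061644787
[0.1583 0.1513 0.148 ]
top 841 x at y=-.043,0,.075: [-0.0428 -0.0421 -0.0409] tip y 0.11973606388470226
[0.159  0.1521 0.1489]
```

Emit:
carry_out --pt "0 0 0.016 0 0 0" --pt "0 0 0.032 0 0 0" --pt "0 0 0.048 0 0 0" --pt "0 0 0.06 0 0 0" --pt "0 0 0.066 0 0 0"

```text
time: 6.85
tool_pos: [0.4938, -0.0968, 0.0896]
ee_rot: [-3.14, -0.004, 0.107]
wrist_force: [0.8, -0.4, -0.9]
width: 0.0234
finger_force: 30.0
```

Emit:
carry_out --pt "0 0 0.003 0 0 0" --pt "0 0 0.006 0 0 0" --pt "0 0 0.009 0 0 0" --pt "0 0 0.012 0 0 0" --pt "0 0 0.012 0 0 0"

```text
time: 7.35
tool_pos: [0.4939, -0.0975, 0.0777]
ee_rot: [-3.14, -0.004, 0.106]
wrist_force: [-1.3, 0.2, -1.6]
width: 0.0229
finger_force: 30.0
```

Emit:
carry_out --pt "0 0 0.002 0 0 0" --pt "0 0 0.004 0 0 0" --pt "0 0 0.006 0 0 0" --pt "0 0 0.007 0 0 0" --pt "0 0 0.007 0 0 0"

```text
time: 7.85
tool_pos: [0.494, -0.0974, 0.0708]
ee_rot: [-3.14, -0.004, 0.106]
wrist_force: [1.1, 0.0, -0.7]
width: 0.0233
finger_force: 30.0
```

Emit:
carry_out --pt "0 0 0.0005 0 0 0" --pt "0 0 0.001 0 0 0" --pt "0 0 0.0015 0 0 0" --pt "0 0 0.0015 0 0 0" --pt "0 0 0.0015 0 0 0"

```text
time: 8.35
tool_pos: [0.4941, -0.0975, 0.0695]
ee_rot: [-3.14, -0.004, 0.106]
wrist_force: [-0.2, -0.0, -0.4]
width: 0.0237
finger_force: 30.0
```

Run:
```python
from h import *; from bench import *
np.set_printoptions(precision=4,suppress=True)
o=get_obs();print(o['wrist_force'],o['wrist_torque'],o['tool_pos'])
for n in('scene','top'):
    C=cloud(snapshot(n)).reshape(-1,3); x=C@X-.1885; y=C@Y-.5225; z=C[:,2]
    k=(z>.062)&(z<.09)&(abs(x+.04)<.011)&(y>0.01)&(y<.12)
    g=np.polyfit(y[k],z[k],1); print(n,k.sum(),np.polyval(g,[0,.066,.075,.11]),np.median(x[k]))
```

```text
[-0.18   -0.0336 -0.3528] [ 0.0217 -0.0202  0.0499] [ 0.4941 -0.0975  0.0695]
scene 511 [0.0742 0.0694 0.0687 0.0662] -0.0391762419141517
top 627 [0.0739 0.0691 0.0684 0.0659] -0.040499207761850564
```

Emit:
carry_out --pt "0 0 0.0005 0 0 0" --pt "0 0 0.001 0 0 0" --pt "0 0 0.001 0 0 0" --pt "0 0 0.001 0 0 0" --pt "0 0 0.001 0 0 0"

```text
time: 8.95
tool_pos: [0.4941, -0.0974, 0.0685]
ee_rot: [-3.14, -0.004, 0.106]
wrist_force: [-0.7, -0.2, 0.1]
width: 0.0236
finger_force: 30.0
```

Emit:
carry_out --pt "0 0 0 0 0 0" --pt "0 0 0 0 0 0" --pt "0 0 0 0 0 0" --pt "0 0 0 0 0 0" --pt "0 0 0 0 0 0" --jaw 0.45

```text
time: 9.45
tool_pos: [0.4942, -0.0975, 0.0685]
ee_rot: [-3.14, -0.004, 0.106]
wrist_force: [0.4, 0.7, 0.4]
width: 0.0423
finger_force: 0.0
```

Emit:
carry_out --pt "0 0 -0.01 0 0 0" --pt "0 0 -0.03 0 0 0" --pt "0 0 -0.06 0 0 0" --pt "0 0 -0.1 0 0 0" --pt "0 0 -0.14 0 0 0"

```text
time: 9.95
tool_pos: [0.4932, -0.0976, 0.2103]
ee_rot: [-3.14, -0.004, 0.106]
wrist_force: [0.2, 1.1, -0.2]
width: 0.0426
finger_force: 0.0
```

Run:
```python
from h import *; from bench import *
np.set_printoptions(precision=4,suppress=True)
o=get_obs();print(o['tool_pos'],o['ee_rot'],o['width'])
for n in('scene','top'):
    s=snapshot(n); C=cloud(s).reshape(-1,3); x=C@X-.1885; y=C@Y-.5225; z=C[:,2]; I=s['img'].reshape(-1,3).astype(int)
    for a,b,nm in((.01,.12,'blade'),(-.12,-.03,'handle')):
        k=(z>.060)&(z<.1)&(abs(x+.04)<.013)&(y>a)&(y<b)
        if k.sum()>20: g=np.polyfit(y[k],z[k],1); print(n,nm,k.sum(),np.polyval(g,[a,(a+b)/2,b]),np.median(x[k]),np.percentile(z[k],95))
```

```text
[ 0.4932 -0.0976  0.2103] [-3.1402 -0.0039  0.1058] 0.042640640619581824
scene blade 536 [0.0728 0.0691 0.0654] -0.03918397253820255 0.07296162560625527
scene handle 335 [0.087  0.0842 0.0815] -0.040588864914376355 0.08982269822646109
top blade 531 [0.0718 0.0684 0.0651] -0.04054500000233055 0.07184514116395221
top handle 376 [0.0883 0.0841 0.0799] -0.043278005918695 0.09054921164599154
```

The file is bedded: handle top at 89–90 mm and blade at notch height, both on x = −40. Next is the lid.

Run:
```python
from h import *; from bench import *
o=get_obs(); pi=np.pi; p=o['tool_pos']
legs((p,o['ee_rot']),[(np.r_[p[:2],.42],(pi,0,.85)),(ch(.18,-.12,.42),(pi,0,1.675)),(ch(.18,-.12,.269),(pi,0,1.675))])
th=np.arange(1.6,-.01,-.1); r=.16
for t in th: print(round(t,1),'toolx %.1f toolz %.1f'%(1e3*(.18-(.098-r*np.cos(t)+.035*np.sin(t))),1e3*(.269-(.11+r*np.sin(t)+.035*np.cos(t)))))
```

```text
shift [   3.5    0.9 -203.3] |203| rot [ 0.011 -0.015 -0.744] rows>=5
shift [-208.2  105.4    0. ] |233| rot [ 0.     0.    -0.825] rows>=6
shift [  0.  -0. 151.] |151| rot [0. 0. 0.] rows>=4
1.6 toolx 42.3 toolz 0.1
1.5 toolx 58.4 toolz -3.1
1.4 toolx 74.7 toolz -4.6
1.3 toolx 91.1 toolz -4.5
1.2 toolx 107.4 toolz -2.8
1.1 toolx 123.4 toolz 0.5
1.0 toolx 139.0 toolz 5.5
0.9 toolx 154.0 toolz 11.9
0.8 toolx 168.4 toolz 19.8
0.7 toolx 181.8 toolz 29.2
0.6 toolx 194.3 toolz 39.8
0.5 toolx 205.6 toolz 51.6
0.4 toolx 215.7 toolz 64.5
0.3 toolx 224.5 toolz 78.3
0.2 toolx 231.9 toolz 92.9
0.1 toolx 237.7 toolz 108.2
-0.0 toolx 242.0 toolz 124.0
```

Emit:
carry_out --pt "0 0 -0.045 0 0 -0.05" --pt "0 0 -0.09 0 0 -0.2" --pt "0 0 -0.135 0 0 -0.35" --pt "0 0 -0.18 0 0 -0.5" --pt "0.003 0 -0.205 0 0 -0.65" --jaw 0

```text
time: 10.55
tool_pos: [0.4956, -0.0977, 0.4181]
ee_rot: [3.135, -0.007, 0.762]
wrist_force: [-1.0, -0.8, 0.3]
width: 0.0058
finger_force: 0.0
```

Run:
```python
from h import *; from bench import *
o=get_obs(); pi=np.pi; p=o['tool_pos']
print(o['joint_positions'])
legs((p,o['ee_rot']),[(ch(.07,-.12,.42),(pi,0,1.25)),(ch(.18,-.12,.42),(pi,0,1.675)),(ch(.18,-.12,.269),(pi,0,1.675))])
```

```text
[-0.30891436  0.03802759  0.99932488  0.00328577  2.09495915  0.5016048 ]
shift [-130.7   37.8   -2.6] |136| rot [ 0.008 -0.005 -0.488] rows>=4
shift [-100.2   45.3    0. ] |110| rot [ 0.     0.    -0.425] rows>=3
shift [  0.  -0. 151.] |151| rot [0. 0. 0.] rows>=4
```

Emit:
carry_out --pt "-0.026 0.008 0 0 0 -0.1" --pt "-0.052 0.015 0 0 0 -0.2" --pt "-0.078 0.023 0 0 0 -0.3" --pt "-0.105 0.03 0 0 0 -0.4" --pt "-0.131 0.038 0 0.008 -0.005 -0.488"

```text
time: 11.05
tool_pos: [0.4255, -0.2159, 0.4132]
ee_rot: [-3.136, 0.0, 1.248]
wrist_force: [0.3, 0.3, -0.1]
width: 0.0002
finger_force: 0.0
```

Emit:
carry_out --pt "-0.02 0.009 0 0 0 -0.085" --pt "-0.04 0.018 0 0 0 -0.17" --pt "-0.06 0.027 0 0 0 -0.255" --pt "-0.08 0.036 0 0 0 -0.34" --pt "-0.1 0.045 0 0 0 -0.425"

```text
time: 11.55
tool_pos: [0.4369, -0.3252, 0.4125]
ee_rot: [-3.136, -0.003, 1.672]
wrist_force: [0.3, 0.0, 0.0]
width: 0.0005
finger_force: 0.0
```

Emit:
carry_out --pt "0 0 0 0 0 0" --pt "0 0 0.02 0 0 0" --pt "0 0 0.04 0 0 0" --pt "0 0 0.05 0 0 0" --pt "0 0 0.05 0 0 0"

```text
time: 12.05
tool_pos: [0.4363, -0.3232, 0.3612]
ee_rot: [-3.134, -0.005, 1.669]
wrist_force: [-0.1, 0.7, -0.8]
width: 0.0007
finger_force: 0.0
```

Run:
```python
from h import *; from bench import *
o=get_obs(); pi=np.pi; p=o['tool_pos']; C=ch(0,0,0)
print(o['joint_positions'],p,o['ee_rot'],'chest',(p-C)@X,(p-C)@Y)
legs((p,o['ee_rot']),[(ch(.18,-.12,.269),(pi,0,1.675))])
s=snapshot('scene'); cv2.imwrite('pics/l1.png',cv2.resize(s['img'][60:380,0:320],None,fx=1.8,fy=1.8)[...,::-1])
```

```text
[-0.74064436  0.10240759  1.04697026 -0.00233644  2.00099609 -0.83939035] [ 0.43629063 -0.32320686  0.36118306] [-3.13414136 -0.0051105   1.66855819] chest 0.17825300592054458 -0.12211966015982299
shift [-2.2  2.8 92.2] |92| rot [-0.007 -0.005 -0.006] rows>=2
```

View pics/l1.png

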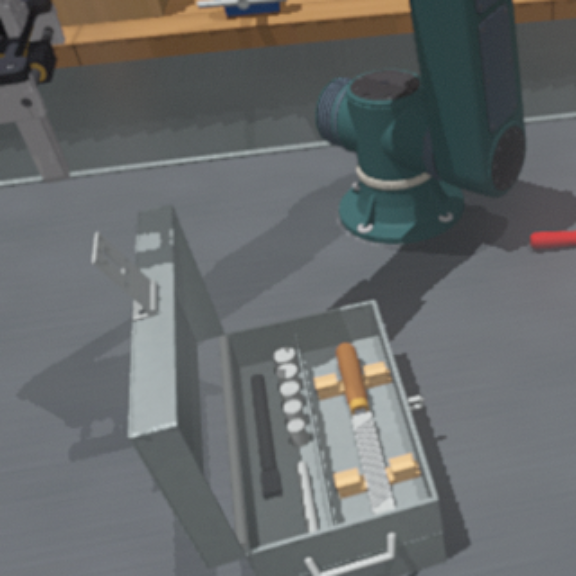

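The file lies in both notches, handle at (350,375) and blade at (370,450). The fingers at upper left (40,130) are behind the lid, and the hasp leaf is at (120,270), clear of them. I'll descend and start pushing.

Emit:
carry_out --pt "0 0 0.025 0 0 0" --pt "0 0.003 0.05 0 0 0" --pt "0 0.003 0.075 0 0 0" --pt "0 0.003 0.092 -0.007 -0.005 -0.006" --pt "0 0.003 0.092 -0.007 -0.005 -0.006"

```text
time: 12.6
tool_pos: [0.4386, -0.3229, 0.2691]
ee_rot: [-3.141, -0.0, 1.675]
wrist_force: [-0.1, -0.0, -0.4]
width: 0.0006
finger_force: 0.0
```

Emit:
carry_out --pt "0.012 0 0 0 0 0" --pt "0.024 0 0 0 0 0" --pt "0.034 0 0 0 0 0" --pt "0.042 0 0 0 0 0" --pt "0.05 0 -0.002 0 0 0"

```text
time: 13.1
tool_pos: [0.4347, -0.2756, 0.2748]
ee_rot: [3.137, 0.01, 1.674]
wrist_force: [1.9, -5.6, -0.2]
width: 0.0003
finger_force: 2.9
```

Emit:
carry_out --pt "0.008 0 -0.001 0 0 0" --pt "0.016 0 -0.002 0 0 0" --pt "0.024 0 -0.0025 0 0 0" --pt "0.032 0 -0.0025 0 0 0" --pt "0.041 0 -0.0025 0 0 0"

```text
time: 13.6
tool_pos: [0.4304, -0.2348, 0.2773]
ee_rot: [3.136, 0.009, 1.673]
wrist_force: [0.6, -4.0, 1.0]
width: 0.0002
finger_force: 2.5
```

```bash
cat >> h.py <<'E'
def lid(S):
    for n in S:
        s=S[n];C=cloud(s).reshape(-1,3); C=C-ch(0,0,0); x=C@X;y=C@Y;z=C[:,2]
        # far half of the lid, its outer/top sheet and rim: bounding in profile
        k=(y>.07)&(y<.15)&(z>.113)&(x>-.12)&(x<.2)&(z<.31)
        i=(z[k]*1).argmax(); r=np.hypot(x[k]-.09,z[k]-.11); f=r>.178
        print(n,k.sum(),'max r',r.max().round(4),'angle of far pts',np.percentile(np.arctan2(z[k][f]-.11,.09-x[k][f]),[2,50,98]).round(3) if f.any() else None,'zmax',z[k].max().round(4))
E
python3 - <<'E'
from h import *; from bench import *
o=get_obs(); p=o['tool_pos']; C=ch(0,0,0)
print(o['wrist_force'],o['ee_rot'],'chest',(p-C)@X,(p-C)@Y,p[2])
lid({n:snapshot(n) for n in('scene','top')})
E
```

```text
[ 0.60008332 -4.0470435   0.96848645] [3.13647059 0.00938102 1.67331313] chest 0.08969487828747226 -0.11883165197367221 0.27725005171488926
scene 1093 max r 0.187 angle of far pts [1.31  1.403 1.491] zmax 0.2963
top 1380 max r 0.1878 angle of far pts [1.292 1.385 1.475] zmax 0.2967
```

Emit:
carry_out --pt "0.016 0 0.002 0 0 0" --pt "0.032 0 0.006 0 0 0" --pt "0.048 0 0.012 0 0 0" --pt "0.063 0 0.018 0 0 0" --pt "0.077 0 0.026 0 0 0"

```text
time: 14.2
tool_pos: [0.4221, -0.1558, 0.2497]
ee_rot: [3.138, 0.003, 1.675]
wrist_force: [0.4, -0.4, 4.6]
width: 0.0007
finger_force: 1.9
```

Emit:
carry_out --pt "0.013 0 0.009 0 0 0" --pt "0.026 0 0.02 0 0 0" --pt "0.037 0 0.032 0 0 0" --pt "0.042 0 0.038 0 0 0" --pt "0.047 0 0.045 0 0 0"

```text
time: 14.7
tool_pos: [0.4165, -0.109, 0.2027]
ee_rot: [3.141, 0.001, 1.676]
wrist_force: [-0.8, 1.1, 3.0]
width: 0.0003
finger_force: 1.2
```

Run:
```python
from h import *; from bench import *
o=get_obs(); p=o['tool_pos']; C=ch(0,0,0)
print(o['wrist_force'],o['ee_rot'],'chest',(p-C)@X,(p-C)@Y,p[2])
lid({n:snapshot(n) for n in('scene','top')})
```

```text
[-0.80384645  1.05627871  2.97764638] [3.14133857e+00 1.05062525e-03 1.67561716e+00] chest -0.03684641026341471 -0.11957658826199903 0.2026833801825858
scene 3900 max r 0.1852 angle of far pts [0.396 0.544 0.591] zmax 0.2123
top 4318 max r 0.187 angle of far pts [0.374 0.496 0.575] zmax 0.2113
```

Emit:
carry_out --pt "0.005 0 0.007 0 0 0" --pt "0.009 0 0.014 0 0 0" --pt "0.013 0 0.021 0 0 0" --pt "0.016 0 0.028 0 0 0" --pt "0.019 0 0.034 0 0 0"

```text
time: 15.3
tool_pos: [0.415, -0.0911, 0.1688]
ee_rot: [3.14, 0.002, 1.675]
wrist_force: [0.3, -0.3, 1.2]
width: 0.0005
finger_force: 0.6
```

Emit:
carry_out --pt "0.001 0 0.004 0 0 0" --pt "0.002 0 0.007 0 0 0" --pt "0.003 0 0.01 0 0 0" --pt "0.004 0 0.013 0 0 0" --pt "0.005 0 0.016 0 0 0"

```text
time: 15.8
tool_pos: [0.4146, -0.0862, 0.1535]
ee_rot: [3.14, 0.002, 1.675]
wrist_force: [0.3, 0.4, 2.1]
width: 0.0002
finger_force: 0.7
```

Emit:
carry_out --pt "0 0 0.001 0 0 0" --pt "0.001 0 0.002 0 0 0" --pt "0.001 0 0.003 0 0 0" --pt "0.001 0 0.004 0 0 0" --pt "0.001 0 0.005 0 0 0"

```text
time: 16.3
tool_pos: [0.4145, -0.0852, 0.1486]
ee_rot: [3.14, 0.002, 1.675]
wrist_force: [-0.9, 1.2, 1.2]
width: 0.0008
finger_force: 0.7
```

Run:
```python
from h import *; from bench import *
o=get_obs(); p=o['tool_pos']; C=ch(0,0,0)
print(o['wrist_force'],o['ee_rot'],'chest',(p-C)@X,(p-C)@Y,p[2])
lid({n:snapshot(n) for n in('scene','top')})
```

```text
[-0.92502872  1.17046488  1.24295694] [3.13976786e+00 2.07488778e-03 1.67483537e+00] chest -0.06068573257746563 -0.1190584335526267 0.14858700368402802
scene 3934 max r 0.1846 angle of far pts [0.205 0.216 0.232] zmax 0.1517
top 4587 max r 0.1868 angle of far pts [0.025 0.195 0.226] zmax 0.1528
```

Emit:
carry_out --pt "0 0 0.001 0 0 0" --pt "0 0 0.002 0 0 0" --pt "0 0 0.003 0 0 0" --pt "0 0 0.004 0 0 0" --pt "0 0 0.0045 0 0 0"

```text
time: 16.9
tool_pos: [0.4147, -0.0854, 0.1452]
ee_rot: [3.139, 0.003, 1.675]
wrist_force: [-1.7, 2.2, 8.3]
width: 0.0007
finger_force: 3.8
```

Emit:
carry_out --pt "0 0 0.0005 0 0 0" --pt "0 0 0.001 0 0 0" --pt "0 0 0.0015 0 0 0" --pt "0 0 0.002 0 0 0" --pt "0 0 0.002 0 0 0"

```text
time: 17.4
tool_pos: [0.4147, -0.0854, 0.1451]
ee_rot: [3.138, 0.003, 1.675]
wrist_force: [-4.3, 2.7, 13.7]
width: 0.0002
finger_force: 6.8
```

The lid is on its stop: force rises and the tool stays at z = 0.145. I'll retreat up and measure the hasp.

Emit:
carry_out --pt "0 0 -0.01 0 0 0" --pt "0 0 -0.03 0 0 0" --pt "0 0 -0.06 0 0 0" --pt "0 0 -0.1 0 0 0" --pt "0 0 -0.13 0 0 0"

```text
time: 17.9
tool_pos: [0.4145, -0.0855, 0.2741]
ee_rot: [3.139, 0.004, 1.674]
wrist_force: [-0.8, 0.1, -0.3]
width: 0.0002
finger_force: 0.0
```

Emit:
carry_out --pt "0.03 0 0 0 0 0" --pt "0.07 0 0 0 0 0" --pt "0.11 0 0 0 0 0" --pt "0.15 0 0 0 0 0" --pt "0.18 0 0 0 0 0"

```text
time: 18.4
tool_pos: [0.3952, 0.0955, 0.2716]
ee_rot: [3.139, 0.003, 1.676]
wrist_force: [-0.3, -0.7, -0.2]
width: 0.0006
finger_force: 0.0
```

Run:
```python
from h import *; from bench import *
np.set_printoptions(precision=4,suppress=True)
o=get_obs(); p=o['tool_pos']; C0=ch(0,0,0)
print(o['joint_positions'],o['ee_rot'],'chest',(p-C0)@X,(p-C0)@Y,p[2])
S={n:snapshot(n) for n in('scene','top')}; lid(S)
for n in S:
    C=cloud(S[n]).reshape(-1,3)-C0; x=C@X;y=C@Y;z=C[:,2]
    k=(abs(y)<.035)&(x<-.098)&(x>-.18)&(z>.11)&(z<.23); print(n,k.sum())
    if k.sum()>20:
        print('x',np.percentile(x[k],[1,99]),'y',np.percentile(y[k],[1,50,99]),'z',np.percentile(z[k],[1,99]))
        q=np.c_[x[k]+.096,z[k]-.127]; r=np.hypot(*q.T); f=r>.02; print('phi',np.percentile(np.arctan2(-q[f,0],-q[f,1]),[10,50,90]),'r',r.max())
c=np.hstack([cv2.resize(S['scene']['img'][180:400,90:290],(380,418)),cv2.resize(S['top']['img'][90:310,340:540],(380,418))])
cv2.imwrite('pics/h1.png',c[...,::-1])
```

```text
[ 0.0999 -0.2399  1.5462 -0.0029  1.8332 -0.0056] [3.1395 0.0028 1.6756] chest -0.24247527770096083 -0.11948141014185934 0.27157413234751104
scene 3918 max r 0.1845 angle of far pts [0.184 0.195 0.208] zmax 0.1489
top 4576 max r 0.1861 angle of far pts [0.028 0.18  0.206] zmax 0.1502
scene 522
x [-0.1581 -0.0985] y [-0.0221  0.0034  0.0242] z [0.1292 0.1532]
phi [1.9395 1.975  2.029 ] r 0.06756559788043164
top 763
x [-0.1606 -0.0986] y [-0.023  -0.0014  0.0202] z [0.1282 0.1534]
phi [1.9152 1.957  2.0142] r 0.07035201568074452
```

View pics/h1.png

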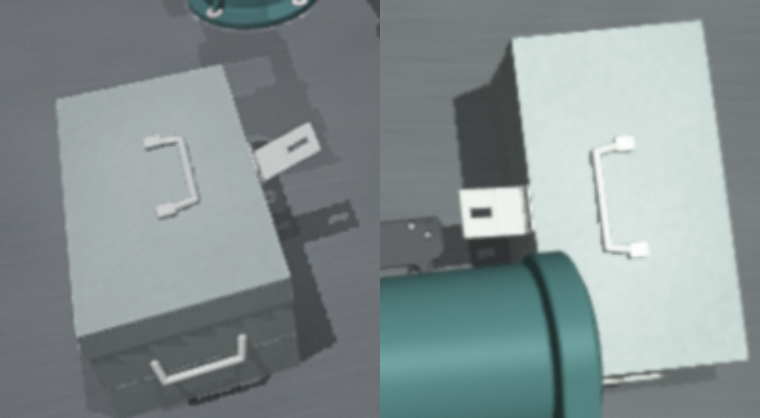

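Both views show the lid shut, with the hasp leaf sticking out at (285,150) left and (495,212) right, at an angle of about 1.96. Next I'll plan the hasp swing with a tilted tool.

```bash
cat >> h.py <<'E'
AL=.4; u=np.array([np.cos(AL),np.sin(AL)])
RT=(mat((np.pi,0,CY+np.pi/2))*Ro.from_rotvec([0,-AL,0]))
def tcp(phi,t=.002):
    d=np.array([-np.sin(phi),-np.cos(phi)]);n=np.array([-np.cos(phi),np.sin(phi)]);P=np.array([-.096,.127])+t*n
    return P+.040*d+.008*u if phi>np.pi/2-AL else P+.024*d-.008*u
def wt(phi,t=.002): x,z=tcp(phi,t); return ch(x,0,z)
E
python3 - <<'E'
from h import *; from bench import *
o=get_obs(); e=RT.as_euler('xyz'); print(e, tcp(2.2),tcp(0))
legs((o['tool_pos'],o['ee_rot']),[(ch(-.17,0,.25),e),(wt(2.2,.008),e)])
b=wt(2.2,.008)
for p in [2.1,2.0,1.9,1.8,1.7,1.6,1.5,1.4,1.3,1.2,1.1,1,.9,.8,.7,.6,.5,.4,.3,.2,.1,0]: print(p,(RT.inv().apply(wt(p)-b)*1000).round(1))
E
```

```text
[3.14159265 0.4        1.67479633] [-0.11979437  0.15527238] [-0.10536849  0.09988465]
shift [-74.  119.1  21.9] |142| rot [ 0.003 -0.398  0.005] rows>=3
shift [-14.5   0.  103.7] |105| rot [0. 0. 0.] rows>=3
2.1 [ 8.6 -0.   5.2]
2.0 [11.8  0.   7.6]
1.9 [14.7 -0.  10.3]
1.8 [17.4 -0.  13.2]
1.7 [19.8 -0.  16.5]
1.6 [21.8 -0.  19.9]
1.5 [23.4 -0.  23.6]
1.4 [24.7 -0.  27.4]
1.3 [25.6 -0.  31.3]
1.2 [26.2 -0.  35.2]
1.1 [26.3 -0.  38.1]
1 [26.2 -0.  40.5]
0.9 [25.9 -0.  42.9]
0.8 [25.3 -0.  45.2]
0.7 [24.5 -0.  47.5]
0.6 [23.5 -0.  49.7]
0.5 [22.3 -0.  51.8]
0.4 [20.8  0.  53.7]
0.3 [19.2 -0.  55.5]
0.2 [17.4 -0.  57.1]
0.1 [15.5  0.  58.5]
0 [13.4 -0.  59.7]
```

Emit:
carry_out --pt "-0.015 0.024 0.004 0 -0.08 0" --pt "-0.03 0.048 0.009 0 -0.16 0" --pt "-0.045 0.072 0.013 0.002 -0.24 0.003" --pt "-0.06 0.096 0.018 0.003 -0.32 0.005" --pt "-0.074 0.119 0.022 0.003 -0.398 0.005"

```text
time: 19.0
tool_pos: [0.5231, 0.0308, 0.2499]
ee_rot: [-3.141, 0.405, 1.668]
wrist_force: [0.4, 0.5, 0.1]
width: 0.0005
finger_force: 0.0
```

Emit:
carry_out --pt "-0.004 0 0.025 0 0 0" --pt "-0.007 0 0.05 0 0 0" --pt "-0.01 0 0.07 0 0 0" --pt "-0.01 0 0.08 0 0 0" --pt "-0.01 0 0.08 0 0 0"

```text
time: 19.5
tool_pos: [0.5248, -0.0089, 0.1785]
ee_rot: [-3.137, 0.401, 1.669]
wrist_force: [-0.4, 0.2, -0.1]
width: 0.0004
finger_force: 0.0
```

Run:
```python
from h import *; from bench import *
o=get_obs(); e=RT.as_euler('xyz'); p=o['tool_pos']; C0=ch(0,0,0); print(o['ee_rot'],e,(p-C0)@X,(p-C0)@Y,p[2],o['joint_positions'],o['wrist_force'])
legs((o['tool_pos'],o['ee_rot']),[(wt(2.2,.008),e)])
```

```text
[-3.13746838  0.40094348  1.66917109] [3.14159265 0.4        1.67479633] -0.12515269019913539 -0.0014748532762987755 0.17854780861457778 [ 0.13621147  0.05637503  1.51204968 -0.40056106  1.59186619  0.033916  ] [-0.36617818  0.2430003  -0.09314394]
shift [-1.   1.6 20.4] |21| rot [-0.006  0.001 -0.005] rows>=1
```

Emit:
carry_out --pt "-0.001 0.0015 0.01 0 0 0" --pt "-0.001 0.0015 0.02 -0.003 0 -0.003" --pt "0.004 0.0015 0.023 -0.006 0 -0.005" --pt "0.008 0.0015 0.026 -0.006 0 -0.005" --pt "0.011 0.0015 0.028 -0.006 0 -0.005"

```text
time: 20.0
tool_pos: [0.5271, -0.0077, 0.1499]
ee_rot: [3.138, 0.4, 1.675]
wrist_force: [0.1, 0.5, -0.1]
width: 0.0007
finger_force: 0.0
```

Emit:
carry_out --pt "0.003 0 0.003 0 0 0" --pt "0.006 0 0.006 0 0 0" --pt "0.008 0 0.009 0 0 0" --pt "0.01 0 0.012 0 0 0" --pt "0.0115 0 0.016 0 0 0"

```text
time: 20.5
tool_pos: [0.5269, -0.0036, 0.1309]
ee_rot: [3.138, 0.4, 1.675]
wrist_force: [-0.3, 0.6, 1.0]
width: 0.0009
finger_force: 0.6
```

Emit:
carry_out --pt "0.001 0 0.004 0 0 0" --pt "0.002 0 0.008 0 0 0" --pt "0.003 0 0.012 0 0 0" --pt "0.003 0 0.0145 0 0 0" --pt "0.003 0 0.017 0 0 0"

```text
time: 21.0
tool_pos: [0.5272, -0.0076, 0.1138]
ee_rot: [3.138, 0.4, 1.675]
wrist_force: [-1.7, 2.2, 0.4]
width: 0.0002
finger_force: 1.0
```

```bash
cat >> h.py <<'E'
def hasp(S):
    for n in S:
        C=cloud(S[n]).reshape(-1,3)-ch(0,0,0); x=C@X;y=C@Y;z=C[:,2]
        k=(abs(y)<.021)&(abs(y)>.006)&(x<-.096)&(x>-.17)&(z>.04)&(z<.2)
        q=np.c_[x[k]+.096,z[k]-.127]; r=np.hypot(*q.T); f=(r>.03)&(r<.072)
        print(n,k.sum(),f.sum(),'phi',np.percentile(np.arctan2(-q[f,0],-q[f,1]),[5,25,50,75,95]).round(3) if f.any() else '','x',np.percentile(x[k][f],[2,50,98]).round(4) if f.any() else '')
E
python3 - <<'E'
from h import *; from bench import *
o=get_obs(); e=RT.as_euler('xyz'); p=o['tool_pos']; C0=ch(0,0,0); print(o['ee_rot'],(p-C0)@X,(p-C0)@Y,p[2],'want',tcp(1.0),o['wrist_force'])
legs((p,o['ee_rot']),[(wt(1.0),e),(wt(.7),e),(wt(.4),e)])
S={n:snapshot(n) for n in('scene','top')}; hasp(S); lid(S)
E
```

```text
[3.13825143 0.39993172 1.67500895] -0.12624354215470285 0.0010171755888431205 0.11380676848954448 want [-0.1246444   0.11260034] [-1.71412036  2.24460389  0.41399458]
shift [-1.  -1.   1.7] |2| rot [ 0.003 -0.     0.   ] rows>=1
shift [-1.7 -0.   7. ] |7| rot [0. 0. 0.] rows>=1
shift [-3.7  0.   6.2] |7| rot [0. 0. 0.] rows>=1
scene 508 321 phi [1.107 1.144 1.87  2.166 2.366] x [-0.1545 -0.1385 -0.1247]
top 235 5 phi [1.083 1.123 1.124 1.169 1.691] x [-0.1332 -0.1326 -0.1266]
scene 3924 max r 0.1845 angle of far pts [0.183 0.195 0.206] zmax 0.1497
top 4578 max r 0.1864 angle of far pts [0.027 0.181 0.211] zmax 0.1506
```

Emit:
carry_out --pt "-0.001 -0.001 0.0035 0 0 0" --pt "-0.002 -0.001 0.006 0 0 0" --pt "-0.003 -0.001 0.0085 0 0 0" --pt "-0.004 -0.001 0.0105 0 0 0" --pt "-0.005 -0.001 0.013 0 0 0"

```text
time: 21.6
tool_pos: [0.5276, -0.0176, 0.1041]
ee_rot: [3.137, 0.401, 1.675]
wrist_force: [0.6, 2.8, 2.1]
width: 0.0005
finger_force: 1.2
```

Emit:
carry_out --pt "-0.0015 0 0.002 0 0 0" --pt "-0.003 0 0.0035 0 0 0" --pt "-0.005 0 0.005 0 0 0" --pt "-0.006 0 0.006 0 0 0" --pt "-0.007 0 0.007 0 0 0"

```text
time: 22.1
tool_pos: [0.5284, -0.0268, 0.1005]
ee_rot: [3.138, 0.401, 1.675]
wrist_force: [0.9, 3.2, 0.9]
width: 0.0003
finger_force: 1.3
```

Run:
```python
from h import *; from bench import *
o=get_obs(); e=RT.as_euler('xyz'); p=o['tool_pos']; C0=ch(0,0,0); print(o['ee_rot'],(p-C0)@X,(p-C0)@Y,p[2],'want',tcp(0),o['wrist_force'])
legs((p,o['ee_rot']),[(wt(0,.0015),e)])
S={n:snapshot(n) for n in('scene','top')}; hasp(S)
```

```text
[3.13757176 0.40071898 1.67468206] -0.10700848154792192 0.00030350357504946475 0.10051400066019157 want [-0.10536849  0.09988465] [0.89739732 3.24734544 0.87599059]
shift [-1.7 -0.3  1.4] |2| rot [ 0.004  0.001 -0.   ] rows>=1
scene 267 91 phi [1.714 2.348 2.46  2.506 2.55 ] x [-0.1302 -0.1246 -0.1176]
top 62 3 phi [0.112 0.115 0.119 0.131 0.141] x [-0.1005 -0.1001 -0.0997]
```

Emit:
carry_out --pt "-0.001 0 0.0004 0 0 0" --pt "-0.002 0 0.0008 0 0 0" --pt "-0.003 0 0.0012 0 0 0" --pt "-0.003 0 0.0012 0 0 0" --pt "-0.003 0 0.0012 0 0 0"

```text
time: 22.7
tool_pos: [0.5286, -0.0288, 0.1003]
ee_rot: [3.138, 0.398, 1.675]
wrist_force: [1.3, 5.5, 0.6]
width: 0.0009
finger_force: 2.7
```

Emit:
carry_out --pt "-0.0005 0 0.0002 0 0 0" --pt "-0.001 0 0.0004 0 0 0" --pt "-0.0015 0 0.0006 0 0 0" --pt "-0.002 0 0.0008 0 0 0" --pt "-0.002 0 0.0008 0 0 0"

```text
time: 23.2
tool_pos: [0.5287, -0.0291, 0.1003]
ee_rot: [3.137, 0.395, 1.676]
wrist_force: [-0.5, 10.5, 2.2]
width: 0.0005
finger_force: 5.2
```

Emit:
carry_out --pt "-0.001 0 0.0004 0 0 0" --pt "-0.002 0 0.0008 0 0 0" --pt "-0.003 0 0.0012 0 0 0" --pt "-0.003 0 0.0012 0 0 0" --pt "-0.003 0 0.0012 0 0 0"

```text
time: 23.7
tool_pos: [0.5288, -0.0295, 0.1003]
ee_rot: [3.137, 0.389, 1.676]
wrist_force: [-2.4, 18.4, 4.9]
width: 0.0001
finger_force: 9.0
```

Emit:
carry_out --pt "0.005 0 -0.002 0 0 0" --pt "0.015 0 -0.006 0 0 0" --pt "0.03 0 -0.012 0 0 0" --pt "0.05 0 -0.021 0 0 0" --pt "0.075 0 -0.032 0 0 0"

```text
time: 24.2
tool_pos: [0.5198, 0.0452, 0.1006]
ee_rot: [3.14, 0.403, 1.673]
wrist_force: [0.9, -0.6, 0.3]
width: 0.0005
finger_force: 0.0
```

Emit:
carry_out --pt "0.02 0 -0.03 0 0 0" --pt "0.045 0 -0.06 0 0 0" --pt "0.07 0 -0.09 0 0 0" --pt "0.09 0 -0.12 0 0 0" --pt "0.09 0 -0.12 0 0 0"

```text
time: 24.7
tool_pos: [0.5076, 0.1777, 0.1789]
ee_rot: [3.133, 0.4, 1.676]
wrist_force: [0.0, 0.1, 0.2]
width: 0.0007
finger_force: 0.0
```

Run:
```python
from h import *; from bench import *
o=get_obs(); print(o['tool_pos'],o['time'])
S={n:snapshot(n) for n in('scene','top')}; hasp(S); lid(S)
C=cloud(S['scene']).reshape(-1,3)-ch(0,0,0); x=C@X;y=C@Y;z=C[:,2]
for zz in (.062,.07,.08,.09,.1,.11,.12):
    k=(abs(y)<.021)&(abs(y)>.007)&(x<-.08)&(x>-.13)&(abs(z-zz)<.005); j=(abs(y)<.06)&(abs(y)>.03)&(x<-.08)&(x>-.13)&(abs(z-zz)<.005)
    print(zz,k.sum(),'leaf x',np.median(x[k]).round(4),'face x',np.median(x[j]).round(4))
c=np.hstack([cv2.resize(S['scene']['img'][220:340,180:300],(390,390),interpolation=cv2.INTER_CUBIC),cv2.resize(S['top']['img'][140:260,360:480],(390,390),interpolation=cv2.INTER_CUBIC)])
cv2.imwrite('pics/f1.png',c[...,::-1])
```

```text
[0.50756227 0.177747   0.17893131] 24.7
scene 15 0 phi  x 
top 148 66 phi [0.029 0.037 0.046 0.054 0.064] x [-0.0987 -0.0981 -0.0975]
scene 3928 max r 0.1845 angle of far pts [0.182 0.195 0.208] zmax 0.149
top 4575 max r 0.1869 angle of far pts [0.024 0.181 0.21 ] zmax 0.1498
0.062 0 leaf x nan face x nan
0.07 0 leaf x nan face x nan
0.08 0 leaf x nan face x nan
0.09 0 leaf x nan face x nan
0.1 0 leaf x nan face x nan
0.11 0 leaf x nan face x nan
0.12 0 leaf x nan face x nan
  return _methods._mean(a, axis=axis, dtype=dtype,
  ret = ret.dtype.type(ret / rcount)
```

View pics/f1.png

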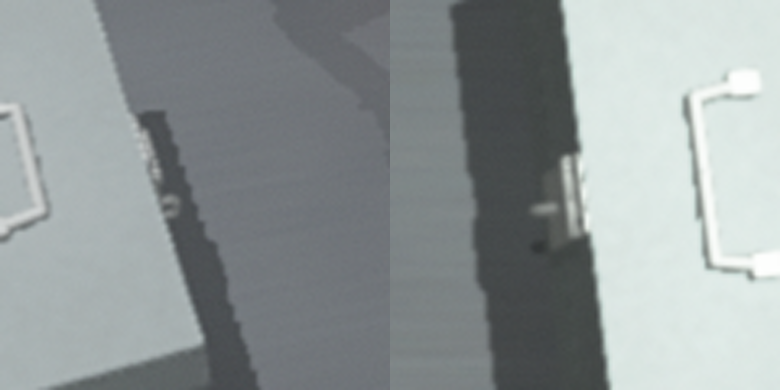

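The left crop shows the lid shut with the staple at (170,205). The right crop shows the leaf hanging flat under the lid edge at (565,200), with the staple poking through at (543,210). I'll check the leaf's slope once more.

Run:
```python
from h import *; from bench import *
C=cloud(snapshot('top')).reshape(-1,3)-ch(0,0,0); x=C@X;y=C@Y;z=C[:,2]
k=(abs(y)<.021)&(abs(y)>.007)&(x<-.095)&(x>-.13)&(z>.062)&(z<.118)
print(k.sum(),np.polyfit(z[k],x[k],1),np.ptp(z[k]))
for a in np.arange(.062,.12,.008): j=k&(abs(z-a)<.004); print(a.round(3),j.sum(),np.median(x[j]).round(4) if j.any() else '')
```

```text
88 [-0.00031496 -0.09808457] 0.05388966082798778
0.062 8 -0.0981
0.07 12 -0.0981
0.078 12 -0.098
0.086 12 -0.098
0.094 15 -0.098
0.102 13 -0.0981
0.11 15 -0.0982
0.118 1 -0.0986
```

The leaf is vertical (slope ≈ 0), so it is home. Handing the job in.

```bash
python3 -c "
from bench import *
print(close_job())"
```

```text
the job is handed in; nothing more can be done
None
```

I laid the file in both rack notches, then eased the lid fully shut and pressed the hasp leaf home over the staple; the job was handed in at about 25 s, but no verdict came back.

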